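# Take the long carton out of the half-open PET bin

### The arm

A 6-joint arm with a two-finger parallel gripper is mounted at the origin on the work surface. World frame = base frame: x ahead of the robot, y to its left, z up, the work surface at z = 0. Lengths are in mm, angles in rad, forces in N, time in s.
With the tool pointing down it reaches from about 275 to 750 mm from the base axis. Payload 10.2 kg.
Tool frame: the origin (TCP) lies at the very end of the fingers, on their centre line; the grasp point (between the pads) lies 19 mm behind it; z points along the fingers, y is the line along which they close (so a half turn about z gives the same grasp; the last joint's range is limited). The gripper opens to 85 mm and grips with 20 to 120 N. Pads are 22 mm wide; open, the fingers measure 114 mm over their backs; the gripper's body (76 mm by 85 mm) begins 54 mm behind the grasp point. The pads swing forward as they close: fully open they stand 13 mm farther back than shut.
Start: joints at [0.998, 0.313, 1.498, -0, 1.331, -0.223], TCP at [179.936, 493.208, 231.294] pointing down, gripper open.
Joint ranges: [-2.94, 2.94], [-0.97, 2.17], [0.19, 2.56], [-1.23, 4.37], [0.02, 3.11], [-2.88, 2.88]. Speed limits (rad/s): [2.39, 2.39, 3.01, 3.14, 3.14, 3.14].

### API

Orientations are given as a unit quaternion [w, x, y, z].
In Python, from rig import ctrl, optics gives the robot as it stands. The module is installed in compiled form; this text tells all that it offers.
- The arm moves only by the shell command python3 -m handwheel 'ROWS' [FORCE]. ROWS is JSON, a list that holds one entry, the list of rows, each a list of 5 numbers: the gripper command: -1 is fully open, 1 is shut, values between are in proportion, then the shift along the world's x, y, z in units of 50 mm (1.0 is 50 mm), then the turn about the world's z in units of 8 degrees (1.0 is 8 degrees). In form: [[[gripper, tx, ty, tz, twist], ...]]. A call has 1 to 10 rows; each row shifts and turns the commanded pose from where the row before left it; what a row does not reach is not made up. A row lasts 1/10 s, in which the tool goes at most 50 mm and 8.59 degrees, less where a joint would pass 70% of its speed; a pose out of reach is approached as far as the arm can. A call is refused whole if a number of a shift passes 1 or a number of a turn 1, either way. A call with a gripper value outside its range is refused whole. The fingers move at their own pace and stop on an object; FORCE is the grip in N (left out, the last holds). Time passes only in rows, so rows that do not move let the fingers close. It gives the time, the measured TCP pose, the force, the opening and the grip force at its end, in the units of the state.
- ctrl.sense(): the state, without advancing time (a new reading comes with each control period).
- optics.capture(name): name is "scene" or "top"; returns a dict with "img" (384x512x3 uint8, blue, green, red), "K" (3x3 intrinsics, pixels), "R" (3x3) and "t" (3): a world point X has camera coordinates R X + t. Camera axes: x right, y down, z forward; pixel columns grow to the right and rows downward; lengths in mm; the calibration is good to about 2 mm. A picture is of the moment at which its call begins. There is no depth.
- ctrl.finish_job(): hands the job in; it is judged then, once.
The state is a dict: "time_s": time; "joints": joint angles; "dq": joint speeds; "tau": joint torques, N m; "eef_pos": TCP position; "ee_rot": TCP orientation; "force": force on the tool from outside, world axes, zero at the start; "wrist_torque": the same for the moment, N m; "grip_width": opening from 0.0 (shut) to 1.0 (fully open); "grip_force": force on a finger pad.
Only numpy, scipy, OpenCV 4.12 (cv2) and the standard library are available. Lean on these libraries where they do the work, as an engineer would, in place of code of your own. Each camera call takes 0.05 s, during which the arm holds its last target. There are 200 camera calls.

### The job

The long, empty baking-paper carton was thrown into the grey PET bin by mistake, and it is longer than the open half of the bin's lid. Take hold of it through the opening, tilt it so that one end comes out first and draw it out at a slant, without forcing it against the bin or lid and without disturbing the bottles and crushed cans that stand beside the bin. Finish while still holding it in the gripper, motionless and wholly above the bin, every part of it at least 3 cm higher than the bin's rim and folded lid.

Things in the scene. Friction and masses are not known exactly. Their poses are not given: they have to be found in the camera images.
- bin: Fixed grey plastic bin. Origin: centre of its underside on the shelf, z up. Inside 480 mm along its y, 290 mm along its x; walls, floor 5 mm thick; rim at z 170 mm. Its +y half is covered by a fixed blue lid half (underside z 170 mm); the hinged half lies folded back on that, the stack reaching z 188 mm. Opening: y -240 to -5 mm, full width. Yaw within 0.32 rad of the world's.
- bin_rim (a point): Middle of the top inner edge of the bin's end wall at its -y end, where the opening begins; 170 mm above the shelf. Axes as the bin.
- lid_edge (a point): Middle of the lower edge of the fixed lid half, where the opening ends, 235 mm from bin_rim along the bin's +y; 170 mm above the shelf. A hinge pin and the folded half lie just above it. Axes as the bin.
- carton: Rigid empty cardboard carton with a green band, 48 x 350 x 48 mm (own x, y, z), 50 to 100 g, to be gripped across its 48 mm width. Origin: centre of its underside; long axis y. It lies flat on the bin's floor (z 5 mm), along the bin's length within 0.1 rad, at mid-width within 25 mm, its +y end under the lid.
- carton_open_end (a point): Centre of the carton's end face towards the opening (-y end), 24 mm above its underside; at the start about 30 to 70 mm from the bin's end wall.
- carton_hidden_end (a point): Centre of the carton's other end face (+y end), under the lid at the start, 24 mm above its underside.
- wine_bottle: Empty green glass wine bottle standing on the shelf, 75 mm across, 300 mm tall, beyond the covered end of the bin, to leave alone. Origin: centre of its underside.
- pet_bottle: Clear PET bottle with blue cap lying on the shelf, 65 mm across, 225 mm long, beyond the covered end of the bin, to leave alone. Origin: on the shelf under its middle, its length along its own x.
- can_red: Crushed aluminium drink can with red print standing on the shelf, 68 mm across, 55 mm tall, beyond the open end of the bin, to leave alone. Origin: centre of its underside.
- can_blue: Crushed aluminium drink can with blue print standing on the shelf, 68 mm across, 70 mm tall, beyond the open end of the bin, to leave alone. Origin: centre of its underside.

How it is judged (in metres and radians):
On the way:
1. the carton slants through the opening: one end out above the rim, the other still down inside the bin (((height (world z) of carton_open_end above 0.19 m and height (world z) of carton_hidden_end below 0.14 m) or (height (world z) of carton_hidden_end above 0.19 m and height (world z) of carton_open_end below 0.14 m))), for 0.1 s.
At the end, for the whole second after the job is handed in: The carton is held in the gripper (fingers press it with more than 2 N), motionless (below 30 mm/s and 0.2 rad/s), not touching the bin, the centres of both its end faces more than 235 mm above the shelf, so that all of it is above the bin (rim at 170 mm, folded lid up to 188 mm) (height (world z) of each of carton_open_end, carton_hidden_end above 0.235 m and contact force between the fingers and carton above 2 N and contact force between carton and bin below 0.1 N and linear speed of carton below 0.03 m/s and angular speed of carton below 0.2 rad/s); the arm keeps its last pose, push and grip.
It fails at once if the carton, once lifted off the bin's floor, is forced against the bin or its lid with more than 20 N (contact force between carton and bin above 20 N and height (world z) of any of carton_open_end, carton_hidden_end above 0.05 m).
It fails at once if a bottle or can beside the bin is shifted by more than 30 mm or tipped over (distance of any of wine_bottle, pet_bottle, can_red, can_blue from where it was at the start of the episode above 0.03 m or angle between any of wine_bottle, can_red, can_blue's own z axis and vertical above 0.5 rad).
It also fails if it takes over 48 s, if anything falls off the work surface, if the arm or the gripper's body presses on something with over 40 N, if the wrist force passes 120 N, or if a joint passes its speed limit or range.

## Working session

There is one attempt and no reset: what is moved stays moved. The work goes in short steps, Python scripts to look and compute and a shell command to move; the robot and the scene stay as the last step left them, time stands still between calls to the robot, and variables do not carry over. Pictures are saved under pics/ and viewed, at most 10 in all, crops included, and the job is handed in when it is done.

```bash
mkdir -p pics; cat > h.py <<'E'
import numpy as np, cv2
from rig import ctrl, optics
def ray(c,u,v):
    R=np.array(c["R"]);t=np.array(c["t"]);K=np.array(c["K"])
    o=-R.T@t; d=R.T@np.linalg.solve(K,[u,v,1.]); return o,d
def onz(c,u,v,z):
    o,d=ray(c,u,v); return o+d*(z-o[2])/d[2]
E
python3 - <<'E'
from h import *
print(ctrl.sense())
ims=[]
for n in("scene","top"):
    c=optics.capture(n); cv2.imwrite(f"pics/{n}0.png",c["img"]); print(n,ray(c,256,192))
E
```

```text
{'time_s': 0.0, 'joints': array([ 9.97591389e-01,  3.13430160e-01,  1.49846094e+00, -5.18812222e-05,
        1.33099536e+00, -2.23391920e-01]), 'dq': array([-2.52258391e-04,  5.97759746e-06,  6.43505174e-04, -3.62288804e-04,
        1.27131421e-03, -3.21869906e-04]), 'tau': array([ 4.25848948e-04, -4.12267292e+01, -2.59739506e+01, -1.88817007e-04,
        4.20988115e-03,  5.07096820e-05]), 'eef_pos': array([179.79977439, 492.96595595, 230.73624797]), 'ee_rot': array([-2.27679191e-04,  1.74009954e-01,  9.84743681e-01, -6.06035840e-04]), 'force': array([ 0.26666171, -0.37087215,  0.1668328 ]), 'wrist_torque': array([ 0.00396004,  0.00374484, -0.00415666]), 'grip_force': 0.0, 'grip_width': 0.9984022628893549}
scene (array([ 806.52511555, -702.28762584,  782.61525339]), array([-0.2609788 ,  0.71944753, -0.6438378 ]))
top (array([ 449.12847027,   11.29806839, 1470.50693363]), array([ 0.07122622,  0.01244579, -0.99750668]))
```

View pics/scene0.png

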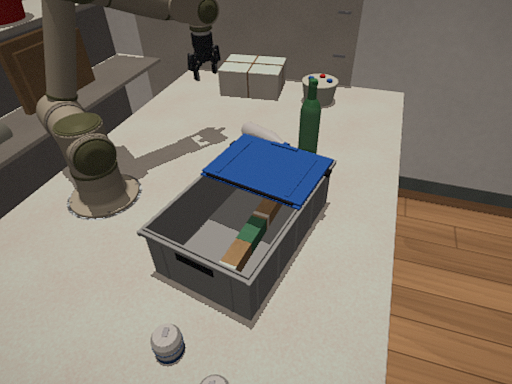

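View pics/top0.png

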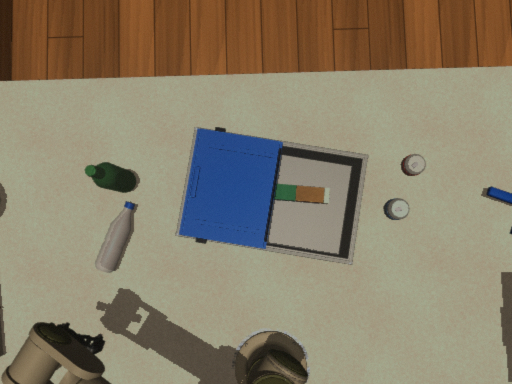

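The top view shows world +y to the left and +x up. The open half of the bin spans columns 268–366. The carton is at (275–329, 185–203), with its white open end at about (328, 196), and the cans are to the right at (413,164) and (397,208). Next I'll measure the carton and bin.

```bash
python3 - <<'E'
from h import *
c=optics.capture("top"); im=c["img"]; hsv=cv2.cvtColor(im,cv2.COLOR_BGR2HSV)
roi=np.zeros(im.shape[:2],np.uint8); roi[150:250,268:350]=1
# brown + green = saturated, not blue; 
m=((hsv[...,1]>70)&((hsv[...,0]<25)|((hsv[...,0]>45)&(hsv[...,0]<95)))&(roi>0)).astype(np.uint8)
n,l,s,_=cv2.connectedComponentsWithStats(m); k=1+np.argmax(s[1:,4]); m=(l==k)
ys,xs=np.nonzero(m); print("px",s[k])
r=cv2.minAreaRect(np.c_[xs,ys].astype(np.float32)); b=cv2.boxPoints(r); print(r)
for p in b: print(p,onz(c,*p,53).round(1))
# centreline from column edges
cols=range(xs.min()+3,xs.max()-2,4)
P=np.array([onz(c,u,(ys[xs==u].min()+ys[xs==u].max())/2,53)[:2] for u in cols])
W=[np.linalg.norm(onz(c,u,ys[xs==u].min()-.5,53)-onz(c,u,ys[xs==u].max()+.5,53)) for u in cols]
print(P.round(1).tolist(),np.round(W)); 
f=np.polyfit(P[:,1],P[:,0],1);print("carton x=f(y)",f,"yaw",np.arctan(-f[0]))
u=im[185:206,318:336].astype(int); print(u[10])
# lid
mb=((hsv[...,0]>100)&(hsv[...,0]<130)&(hsv[...,1]>120)).astype(np.uint8); mb[:,300:]=0
n,l,s,_=cv2.connectedComponentsWithStats(mb);k=1+np.argmax(s[1:,4])
ys,xs=np.nonzero(l==k); b=cv2.boxPoints(cv2.minAreaRect(np.c_[xs,ys].astype(np.float32)))
for p in b: print("lid",p,onz(c,*p,188).round(1))
for p in [(367,155),(352,262)]: print("rim",onz(c,*p,170).round(1))
g=np.array(im)[120:275,170:380]; cv2.imwrite("pics/crop.png",cv2.resize(g,None,fx=3.8,fy=3.8,interpolation=cv2.INTER_CUBIC))
E
```

```text
px [274 184  51  20 770]
((298.94830322265625, 193.12071228027344), (49.41205978393555, 16.02777862548828), 4.763641834259033)
[273.66208 199.05519] [526.6 -25.5  53. ]
[274.99313 183.08278] [576.5 -31.3  53. ]
[324.23453 187.18623] [ 558.8 -184.8   53. ]
[322.90347 203.15865] [ 509.  -178.5   53. ]
[[549.9, -36.7], [549.5, -49.2], [547.5, -61.6], [547.1, -74.1], [545.2, -86.5], [544.8, -99.0], [541.3, -111.4], [540.9, -123.9], [538.9, -136.3], [537.0, -148.7], [536.6, -161.2], [534.7, -173.6]] [50. 50. 47. 47. 50. 50. 50. 50. 53. 50. 50. 53.]
carton x=f(y) [1.16362876e-01 5.55028494e+02] yaw -0.11584190475684825
[[ 49  88 123]
 [ 50  90 125]
 [ 51  90 128]
 [ 50  90 128]
 [ 50  89 126]
 [ 58  95 128]
 [108 134 137]
 [140 164 158]
 [143 166 160]
 [142 166 159]
 [144 165 159]
 [131 149 150]
 [125 139 145]
 [123 138 145]
 [127 142 149]
 [125 141 146]
 [125 139 146]
 [123 138 144]]
lid [178.62161 234.27026] [428.5 248.  188. ]
lid [196.45944 127.24322] [731.7 192.1 188. ]
lid [282.89188 141.64862] [682.3 -53.7 188. ]
lid [265.05405 248.67566] [380.9   6.7 188. ]
rim [ 639.  -295.8  170. ]
rim [ 335.  -238.2  170. ]
```

View pics/crop.png

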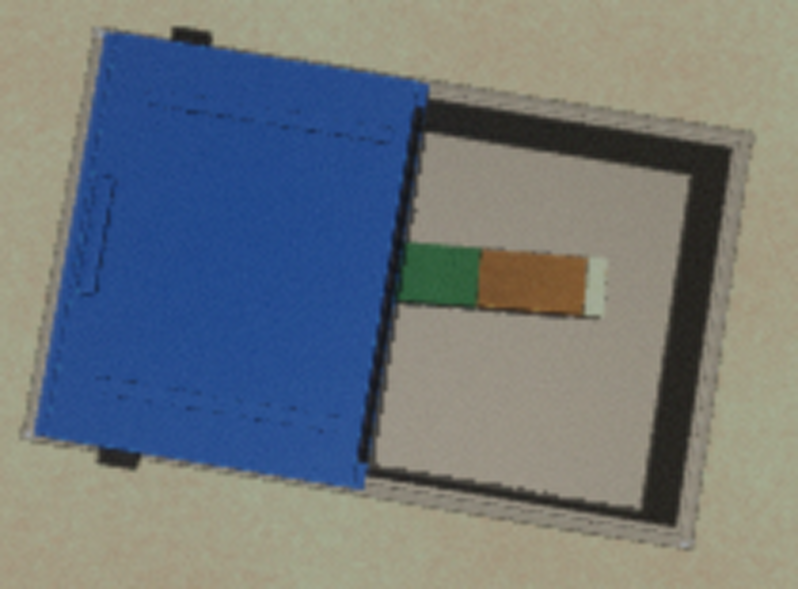

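The crop confirms the carton's white end at about pixel (329.5, 195.5), so the open end is near (532, −199). Its top width measures about 50 mm against a true 48 mm. The bin's yaw is about −0.2 rad and the carton's about −0.116. I'll grip about 25 mm in from the end, near (535, −174).

```bash
python3 -m handwheel '[[[-1,0.36,-0.67,0.1,-0.48],[-1,0.36,-0.67,0.1,-0.48],[-1,0.36,-0.67,0.1,-0.48],[-1,0.36,-0.67,0.1,-0.48],[-1,0.36,-0.67,0.1,-0.48],[-1,0.36,-0.67,0.1,-0.48],[-1,0.36,-0.67,0.1,-0.48],[-1,0.36,-0.67,0.1,-0.48],[-1,0.36,-0.67,0.1,-0.48],[-1,0.36,-0.67,0.1,-0.48]]]'
python3 -m handwheel '[[[-1,0.36,-0.67,0,-0.48],[-1,0.36,-0.67,0,-0.48],[-1,0.36,-0.67,0,-0.48],[-1,0.36,-0.67,0,-0.48],[-1,0.36,-0.67,0,-0.48],[-1,0.36,-0.67,0,-0.48],[-1,0.36,-0.67,0,-0.48],[-1,0.36,-0.67,0,-0.48],[-1,0.3,-0.6,0,-0.45],[-1,0,0,0,0]]]'
python3 - <<'E'
from h import *
from scipy.spatial.transform import Rotation as Rr
s=ctrl.sense();q=s["ee_rot"];print(s["eef_pos"],s["joints"],Rr.from_quat([q[1],q[2],q[3],q[0]]).as_matrix()[:,1])
E
```

```text
time_s: 1.15
eef_pos: [360.3, 156.8, 281.5]
ee_rot: [0.0, 0.489, 0.872, 0.0]
force: [0.5, 0.8, 1.9]
grip_width: 1.003
grip_force: 0.0
time_s: 2.15
eef_pos: [519.6, -142.9, 280.1]
ee_rot: [-0.001, 0.726, 0.688, -0.0]
force: [-0.5, 0.1, -0.5]
grip_width: 1.004
grip_force: 0.0
[ 519.64724403 -142.87733474  280.05218955] [-4.85588329e-01  3.14948701e-01  1.36804456e+00 -4.98460236e-04
  1.45989206e+00 -4.32434150e-01] [ 0.99858965 -0.05307363 -0.00138127]
```

```bash
python3 -m handwheel '[[[-1,0.31,-0.62,0,-0.45],[-1,0,0,-0.7,0],[-1,0,0,-0.7,0],[-1,0,0,-0.7,0],[-1,0,0,-0.7,0],[-1,0,0,-0.6,0],[-1,0,0,-0.5,0],[-1,0,0,0,0]]]' 
python3 - <<'E'
from h import *
for n in("scene","top"):
    c=optics.capture(n); im=c["img"]
    p=np.array(c["K"])@(np.array(c["R"])@np.array([532,-199,53.])+np.array(c["t"])); print(n,p[:2]/p[2])
    g=im[170:320,130:350] if n=="scene" else im[120:275,240:400]
    cv2.imwrite(f"pics/{n}1.png",cv2.resize(g,None,fx=3.5,fy=3.5))
a=cv2.imread("pics/scene1.png");b=cv2.imread("pics/top1.png");
cv2.imwrite("pics/both1.png",np.hstack([cv2.resize(a,(440,300)),cv2.resize(b,(310,300))]))
E
```

```text
time_s: 2.95
eef_pos: [532.7, -169.4, 83.4]
ee_rot: [-0.003, 0.745, 0.667, -0.001]
force: [-0.7, 0.5, 0.7]
grip_width: 0.997
grip_force: 0.0
scene [224.1036287  268.51683031]
top [329.15178694 195.59893949]
```

View pics/both1.png

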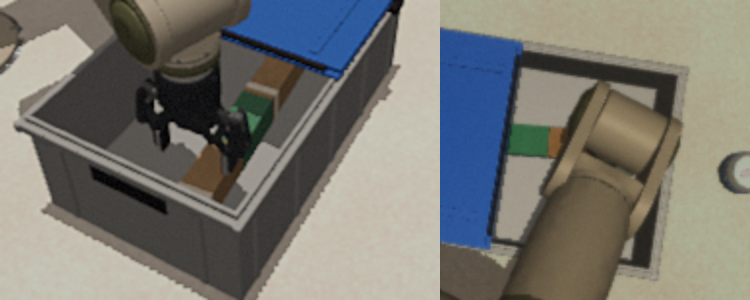

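The fingers straddle the carton near its open end, and the predicted end pixel in the scene view, (224, 268), matches what the picture shows. I'll lower it gently and watch the force.

```bash
python3 -m handwheel '[[[-1,0.05,-0.1,-0.3,0],[-1,0,0,-0.3,0],[-1,0,0,-0.3,0],[-1,0,0,-0.3,0],[-1,0,0,-0.12,0],[-1,0,0,0,0]]]'
```

```text
time_s: 3.65
eef_pos: [536.9, -175.9, 20.0]
ee_rot: [-0.0, 0.745, 0.667, -0.0]
force: [0.3, 0.3, 0.0]
grip_width: 0.998
grip_force: 0.0
```

```bash
python3 -m handwheel '[[[1,0,0,0,0],[1,0,0,0,0],[1,0,0,0,0],[1,0,0,0,0],[1,0,0,0,0],[1,0,0,0,0],[1,0,0,0,0],[1,0,0,0,0]]]' 20
```

```text
time_s: 4.45
eef_pos: [537.3, -176.0, 21.0]
ee_rot: [0.001, 0.745, 0.667, 0.0]
force: [-1.1, 0.4, 6.3]
grip_width: 0.554
grip_force: 21.6
```

```bash
python3 -m handwheel '[[[1,0,0,0.15,0],[1,0,0,0.15,0],[1,0,0,0.15,0],[1,0,0,0.15,0],[1,0,0,0.15,0],[1,0,0,0.15,0],[1,0,0,0.15,0],[1,0,0,0.15,0],[1,0,0,0,0]]]' 
python3 - <<'E'
from h import *
print(ctrl.sense()["wrist_torque"])
c=optics.capture("scene"); cv2.imwrite("pics/s2.png",cv2.resize(c["img"][120:320,130:350],None,fx=3,fy=3))
E
```

```text
time_s: 5.35
eef_pos: [537.4, -176.0, 81.5]
ee_rot: [0.001, 0.745, 0.667, 0.0]
force: [0.3, -0.7, -0.7]
grip_width: 0.56
grip_force: 20.9
[-0.14260387  0.02666379  0.06227781]
```

View pics/s2.png

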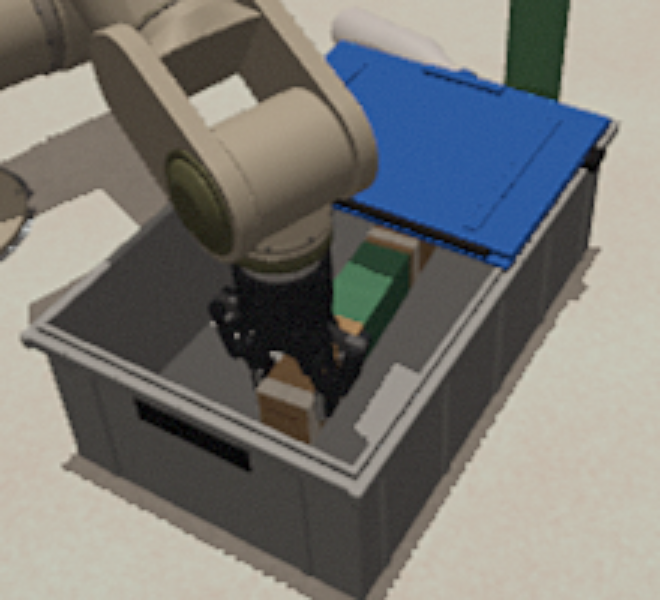

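The carton is held and the force is only its weight. Its green band and second brown part still run under the lid at about (385, 270), so it has hardly drooped. I'll lift slowly and let the lid edge lightly pivot it.

```bash
for i in 1; do python3 -m handwheel '[[[1,0,0,0.1,0],[1,0,0,0.1,0],[1,0,0,0.1,0],[1,0,0,0.1,0],[1,0,0,0.1,0],[1,0,0,0.1,0],[1,0,0,0.1,0],[1,0,0,0.1,0],[1,0,0,0.1,0],[1,0,0,0.1,0]]]'; done
python3 -c "
from h import *
print(ctrl.sense()['wrist_torque'])"
```

```text
time_s: 6.4
eef_pos: [536.9, -175.8, 130.7]
ee_rot: [0.0, 0.745, 0.667, 0.0]
force: [0.6, 0.4, -0.8]
grip_width: 0.558
grip_force: 20.9
[-0.14813773  0.03118832  0.03079665]
```

```bash
python3 -m handwheel '[[[1,0,0,0.06,0],[1,0,0,0.06,0],[1,0,0,0.06,0],[1,0,0,0.06,0],[1,0,0,0.06,0]]]'; python3 -c "
from h import *
print(ctrl.sense()['wrist_torque'])"; python3 -m handwheel '[[[1,0,0,0.06,0],[1,0,0,0.06,0],[1,0,0,0.06,0],[1,0,0,0.06,0],[1,0,0,0.06,0]]]'; python3 - <<'E'
from h import *
print(ctrl.sense()["wrist_torque"])
c=optics.capture("scene"); cv2.imwrite("pics/s3.png",cv2.resize(c["img"][80:320,130:350],None,fx=2.5,fy=2.5))
E
```

```text
time_s: 6.9
eef_pos: [536.8, -175.8, 145.4]
ee_rot: [-0.0, 0.745, 0.667, -0.0]
force: [0.7, -0.2, -1.7]
grip_width: 0.559
grip_force: 20.9
[-0.29579174  0.10603971  0.02973679]
time_s: 7.4
eef_pos: [537.0, -175.8, 160.6]
ee_rot: [0.0, 0.745, 0.667, 0.0]
force: [0.1, 0.4, -1.1]
grip_width: 0.557
grip_force: 20.9
[-0.22658747  0.05693414 -0.00631323]
```

View pics/s3.png

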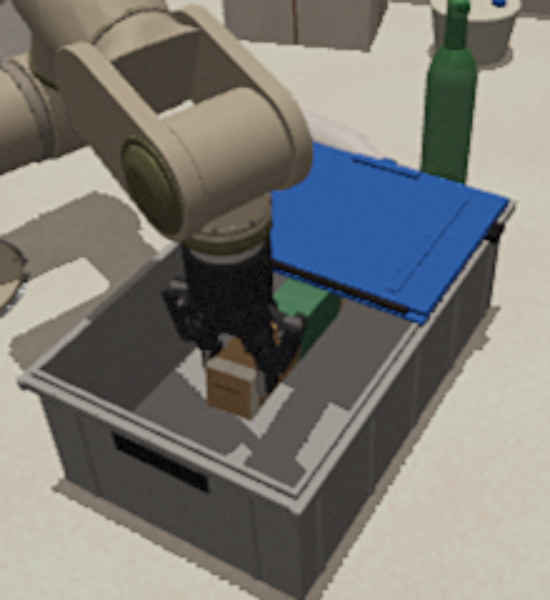

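The lid edge has begun to tilt the carton: its open end is up at about (232, 385) in the crop and the far part dips under the lid, with forces around 1–2 N. I'll continue upward.

```bash
L='[1,0,0,0.14,0]'; python3 -m handwheel '[[[1,0,0,0.14,0],[1,0,0,0.14,0],[1,0,0,0.14,0],[1,0,0,0.14,0],[1,0,0,0.14,0],[1,0,0,0.14,0],[1,0,0,0.14,0],[1,0,0,0.14,0],[1,0,0,0.14,0],[1,0,0,0.14,0]]]'; python3 -m handwheel '[[[1,0,0,0.14,0],[1,0,0,0.14,0],[1,0,0,0.14,0],[1,0,0,0.14,0],[1,0,0,0.14,0],[1,0,0,0.14,0],[1,0,0,0.14,0],[1,0,0,0,0]]]'; python3 - <<'E'
from h import *
print(ctrl.sense()["wrist_torque"])
c=optics.capture("scene"); cv2.imwrite("pics/s4.png",cv2.resize(c["img"][40:320,130:350],None,fx=2.1,fy=2.1))
E
```

```text
time_s: 8.45
eef_pos: [536.9, -175.8, 230.9]
ee_rot: [-0.0, 0.745, 0.667, -0.0]
force: [-0.7, -0.3, -2.1]
grip_width: 0.561
grip_force: 21.9
time_s: 9.25
eef_pos: [537.2, -175.9, 280.4]
ee_rot: [0.001, 0.745, 0.667, 0.0]
force: [-0.2, -0.1, 0.1]
grip_width: 0.556
grip_force: 22.9
[-0.11988648 -0.01771313 -0.01019626]
```

View pics/s4.png

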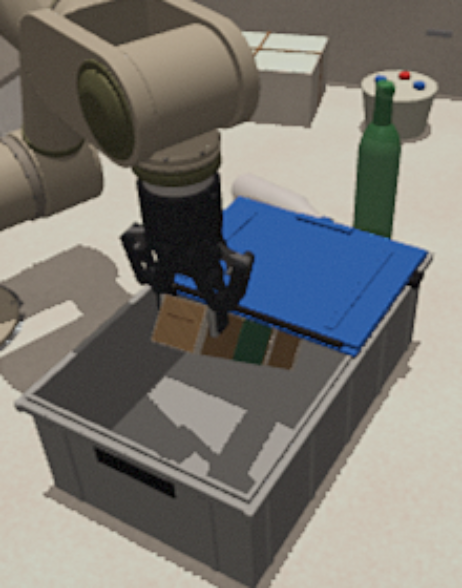

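The carton is clearly slanted: its open end at (180, 325) in the crop is above the rim and the other end is still inside. I'll keep drawing it up, with a little −y.

```bash
python3 -m handwheel '[[[1,0,-0.1,0.14,0],[1,0,-0.1,0.14,0],[1,0,-0.1,0.14,0],[1,0,-0.1,0.14,0],[1,0,-0.1,0.14,0],[1,0,-0.1,0.14,0],[1,0,-0.1,0.14,0],[1,0,-0.1,0.14,0],[1,0,-0.1,0.14,0],[1,0,-0.1,0.14,0]]]'; python3 -m handwheel '[[[1,0,-0.1,0.14,0],[1,0,-0.1,0.14,0],[1,0,0,0.14,0],[1,0,0,0.14,0],[1,0,0,0.14,0],[1,0,0,0.14,0],[1,0,0,0.14,0],[1,0,0,0.14,0],[1,0,0,0.14,0],[1,0,0,0,0]]]'; python3 - <<'E'
from h import *
print(ctrl.sense()["wrist_torque"],ctrl.sense()["joints"])
c=optics.capture("scene"); cv2.imwrite("pics/s5.png",cv2.resize(c["img"][20:320,130:350],None,fx=2,fy=2))
E
```

```text
time_s: 10.3
eef_pos: [536.9, -226.2, 349.9]
ee_rot: [0.0, 0.745, 0.667, 0.0]
force: [-0.4, -0.0, -0.9]
grip_width: 0.557
grip_force: 23.1
time_s: 11.3
eef_pos: [537.1, -235.8, 413.4]
ee_rot: [0.001, 0.745, 0.667, 0.0]
force: [-0.7, -0.0, -1.4]
grip_width: 0.56
grip_force: 23.5
[-0.08979284 -0.02956329  0.01936787] [-6.13373866e-01  4.24548768e-01  8.78662801e-01  2.23307241e-04
  1.83665821e+00 -5.02354407e-01]
```

View pics/s5.png

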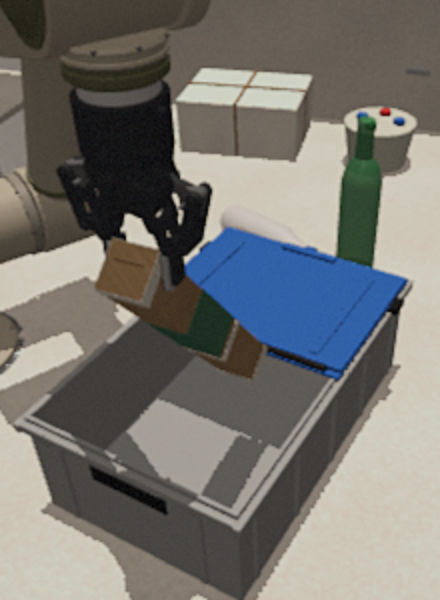

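The carton is nearly out; its lower end, at about (250, 365) in the crop, is close to the lid edge. I'll step 40 mm away in −y and keep lifting.

```bash
python3 -m handwheel '[[[1,0,-0.2,0.04,0],[1,0,-0.2,0.04,0],[1,0,-0.2,0.1,0],[1,0,-0.2,0.14,0],[1,0,0,0.2,0],[1,0,0,0.2,0],[1,0,0,0.2,0],[1,0,0,0.2,0],[1,0,0,0.2,0],[1,0,0,0.2,0]]]' 30; python3 -m handwheel '[[[1,0,0,0.2,0],[1,0,0,0.2,0],[1,0,0,0.2,0],[1,0,0,0.2,0],[1,0,0,0.15,0],[1,0,0,0.1,0],[1,0,0,0.05,0],[1,0,0,0,0],[1,0,0,0,0],[1,0,0,0,0]]]' 40; python3 - <<'E'
from h import *
s=ctrl.sense();print(s["wrist_torque"],s["dq"])
a=optics.capture("scene")["img"];b=optics.capture("top")["img"]
cv2.imwrite("pics/s6.png",np.hstack([cv2.resize(a[0:320,110:350],(420,560)),cv2.resize(b[80:300,220:400],(370,452))[:, :] if 0 else cv2.resize(b[60:310,230:400],(370,560))]))
E
```

```text
time_s: 12.35
eef_pos: [536.7, -276.7, 488.4]
ee_rot: [-0.0, 0.746, 0.666, -0.0]
force: [0.3, 0.7, -0.1]
grip_width: 0.557
grip_force: 33.8
time_s: 13.35
eef_pos: [530.4, -272.4, 536.3]
ee_rot: [0.003, 0.745, 0.667, 0.001]
force: [-0.2, -0.5, -0.4]
grip_width: 0.557
grip_force: 43.6
[-0.08131201  0.00855317  0.018439  ] [ 0.00019114  0.00259482  0.00413716 -0.00016691  0.00240674 -0.00020896]
```

View pics/s6.png

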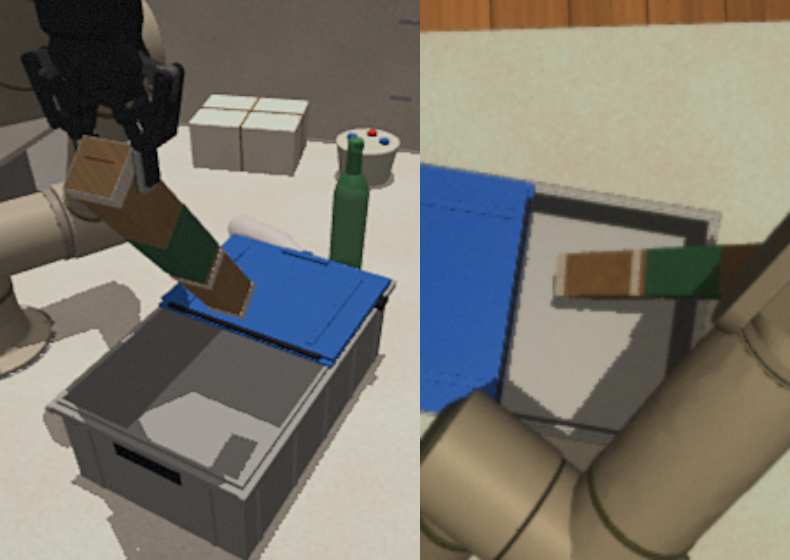

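The carton hangs free at a slant, with its lower end at about (240, 300) in the left crop and (560, 277) in the right crop, over the opening. I'll triangulate that end's height.

```bash
python3 - <<'E'
from h import *
s=optics.capture("scene");t=optics.capture("top")
def tri(a,b):
    o1,d1=ray(s,*a);o2,d2=ray(t,*b)
    k=np.linalg.lstsq(np.c_[d1,-d2],o2-o1,rcond=None)[0]; p,q=o1+k[0]*d1,o2+k[1]*d2
    return p.round(),q.round()
for a in [(246,171),(249,167),(244,178)]: print(tri(a,(294.3,183.7)))
print(ctrl.sense()["grip_force"],ctrl.sense()["eef_pos"])
for n,c in(("scene",s),("top",t)):
  for th in (40,45,50,55):
    g=np.array([530,-272,555.]);r=np.radians(th);ax=np.array([.116*np.cos(r),.993*np.cos(r),-np.sin(r)])
    nrm=np.array([0,np.sin(r),np.cos(r)]); h=g-11*nrm+325*ax
    p=np.array(c["K"])@(np.array(c["R"])@h+np.array(c["t"]));print(n,th,h.round(),(p[:2]/p[2]).round(1))
E
```

```text
(array([555., -74., 280.]), array([553., -75., 280.]))
(array([561., -70., 290.]), array([552., -74., 290.]))
(array([550., -78., 261.]), array([555., -77., 261.]))
43.617045879364014 [ 530.44654662 -272.44718337  536.0229496 ]
scene 40 [559. -32. 338.] [252.9 141.2]
scene 45 [557. -52. 317.] [249.5 152.7]
scene 50 [554. -73. 299.] [245.7 164. ]
scene 55 [552. -96. 282.] [241.5 175.1]
top 40 [559. -32. 338.] [278.5 179.8]
top 45 [557. -52. 317.] [286.  181.2]
top 50 [554. -73. 299.] [294.  182.6]
top 55 [552. -96. 282.] [302.3 183.8]
```

```bash
python3 -c "
from rig import ctrl
print(ctrl.finish_job())"
```

```text
the job is handed in; nothing more can be done
None
```

The carton is out of the bin and the job is handed in; no verdict came back. At hand-in the carton was still in the gripper at about 44 N, with its lower end about 280 mm above the shelf, and the wrist force readings stayed under 7 N throughout.

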